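# Hang the dipping basket to drip off and close its tub

### The job

The soaking tub has been drained: lift the white dipping basket out of it and hang it by the eye of its handle on the free peg of the steel drip stand, well onto the peg, so that it hangs upright. Then set (do not drop) the blue lid gently on the tub, fully down all round. Leave the tub where it stands, and do not knock the tools hanging beside the free peg, the glass beaker or the wash bottle.

Things in the scene. Friction and masses are not known exactly. Their poses are not given: they have to be found in the camera images.
- basket_eye (a point): Centre of the eye (hole) in the head plate of the white dipping basket, 170 mm above its underside. Frame: z up, x along the hole's axis, y across the plate. The upright head plate is 40 mm wide (y), 46 mm high, 8 mm thick (x), its side edges flat and parallel; the eye, 22 mm wide and 26 mm high with bevelled corners, goes right through along x. The plate's top is 23 mm above this point.
- basket: White plastic dipping basket, 193 mm high, 0.1 to 0.2 kg: slatted round cup (74 mm across, 60 mm high), above it an arched bail in the y-z plane (76 mm wide, up to 125 mm high), a 20 mm wide stem and the head plate. Origin: centre of its underside; axes as basket_eye. Balanced under the eye, the same turned half round. It starts upright in the tub, at any yaw.
- free_peg: The one empty peg of the drip stand (at any of its three places): straight 9 mm steel rod. Origin: its root, on its centre line at the front face of the stand's bar, 215 mm above the bench. It points along this body's -x, rising at 12 degrees (0.213 mm per mm), 90 mm out from the bar measured level, with a 14 mm black ball at the tip. y is along the bar, z up.
- peg_tip (a point): Centre of the black ball at the free peg's tip: 90 mm out from the bar, 19 mm higher than the root.
- stand: Fixed steel drip stand. Origin: on the bench, below the middle of the bar's front face; front is -x, y along the bar. Bar 200 to 230 mm above the bench, 8 mm thick; uprights at y = -180 and +180 mm, 230 mm high, nothing higher. Pegs at y = -110, 0 and +110 mm. Drip tray, rim 18 mm high, 400 mm long, from 115 mm in front of the bar to 35 mm behind.
- tub: Clear rectangular soaking tub, 0.4 kg, loose, upright and open. Origin: centre of its underside; x along its length. Rim 176 x 108 mm outside, 100 mm above the underside; mouth 160 x 92 mm; straight walls and floor 3 mm thick.
- lid_grip (a point): Centre of the bar grip on the blue lid. Frame: z up, x along the lid and the bar, y across. Bar 90 mm long (x), 14 mm wide (y), 18 mm high, with a 15 mm gap under it between two end feet. This point is 37 mm above the lid's lowest edge and 24 mm above the plate's upper face; with the lid home on the tub it is 128 mm above the tub's underside.
- lid: Blue tub lid with a bar grip, 0.09 to 0.16 kg, loose, right way up on the bench. Origin: centre of its lowest edge's plane; axes as lid_grip. Plate 180 x 112 x 4 mm; below it a tapered plug 9 mm deep (144 x 76 mm at the bottom, about 154 x 86 mm at the top) drops into the tub's mouth until the plate rests on the rim. Fits either way round, no pressing needed.
- beaker: Empty glass beaker, 70 mm across, 92 mm high; origin at the centre of its underside. To be left alone.
- wash_bottle: White wash bottle with a blue cap, 64 mm across, 178 mm high; origin at the centre of its underside. To be left alone.
- scoop (a joint): Swing (rad) of the green scoop about the neighbouring peg it hangs on, 50 mm out from the bar; 0 = straight down. It is 56 mm wide and hangs from 240 mm down to 45 mm above the bench.
- strainer (a joint): Swing (rad) of the flat round steel strainer about the other occupied peg, 50 mm out from the bar; 0 = straight down. It is 74 mm wide and hangs from 240 mm down to 35 mm above the bench.
Not all that is in view belongs to the job. Leave any yellow look-alike of the lid alone.

How it is judged (in metres and radians):
On the way, in this order (a step that is already met when the one before it is completed fails the run):
1. the basket hangs by its eye on the free peg, upright and released (x of basket_eye in the frame of free_peg between -0.08 and 0 m and y of basket_eye in the frame of free_peg between -0.012 and 0.012 m and z of basket_eye in the frame of free_peg between -0.016 and 0.016 m and angle between basket's own z axis and vertical below 0.2 rad and contact force between basket and free_peg above 0.3 N and contact force between basket and the fingers below 0.05 N), for 0.3 s.
2. the lid sits on the tub, its plug fully down in the mouth, and is released (x of lid_grip in the frame of tub between -0.01 and 0.01 m and y of lid_grip in the frame of tub between -0.01 and 0.01 m and z of lid_grip in the frame of tub between 0.12 and 0.1315 m and angle between the z axis of lid_grip and the z axis of tub, either way round below 0.04 rad and angle between lid_grip's own z axis and vertical below 0.5 rad and contact force between lid and the fingers below 0.05 N), for 0.3 s.
At the end, for the whole second after the job is handed in: The basket hangs at rest and upright (0.2 rad) with the free peg through its eye, its weight on the peg, at least 10 mm in from the tip. The lid is fully down (3.5 mm) and level (0.04 rad) on the upright tub, which is within 60 mm of where it stood. Both are released (all of step 1 and all of step 2 and linear speed of basket below 0.05 m/s and linear speed of tub below 0.02 m/s and distance of tub from where it was at the start of the episode below 0.06 m and angle between tub's own z axis and vertical below 0.05 rad); the robot touches nothing.
It fails at once if the beaker or the wash bottle is knocked (moved over 40 mm or tipped over 0.4 rad) (distance of any of beaker, wash_bottle from where it was at the start of the episode above 0.04 m or angle between any of beaker, wash_bottle's own z axis and vertical above 0.4 rad).
It fails at once if a tool hanging beside the free peg is knocked aside (swung over 0.5 rad) (value of joint any of scoop, strainer above 0.5 rad or value of joint any of scoop, strainer below -0.5 rad).
It fails at once if the tub is tipped (over 0.3 rad) (angle between tub's own z axis and vertical above 0.3 rad).
It fails at once if the lid is banged or forced onto the tub (over 45 N) (contact force between lid and tub above 45 N).
It fails at once if the lid is dropped onto the tub (falls onto its rim at over 0.5 m/s) instead of being set down (horizontal distance between lid_grip and tub below 0.04 m and z of lid_grip in the frame of tub between 0.11 and 0.145 m and linear speed of lid above 0.5 m/s).
It also fails if it takes over 72 s, if anything falls off the work surface, if the arm or the gripper's body presses on something with over 40 N, if the wrist force passes 120 N, or if a joint passes its speed limit or range.

### The arm

A 6-joint arm with a two-finger parallel gripper is mounted at the origin on the work surface. World frame = base frame: x ahead of the robot, y to its left, z up, the work surface at z = 0. Lengths are in m, angles in degrees, forces in N, time in s.
With the tool pointing down it reaches from about 0.4 to 0.825 m from the base axis. Payload 7 kg.
Tool frame: the origin (TCP) lies midway between the tips of the shut fingers; the grasp point (between the pads) lies behind it (ctrl.grasp_offset is the z of the grasp point in the tool frame, in m); z points along the fingers, y is the line along which they close (so a half turn about z gives the same grasp; the last joint's range is limited). The gripper opens to 85 mm and grips with 20 to 120 N. Pads are 22 mm wide; open, the fingers measure 114 mm over their backs; the gripper's body (76 mm by 85 mm) begins 54 mm behind the grasp point. The pads swing forward as they close: fully open they stand 13 mm farther back than shut.
Start: joints at [-50.185, 20.546, 0.682, 0, -70.136, -16.507], TCP at [0.267, -0.62, 0.202] pointing down, gripper open.
Joint ranges: [-176.03, 176.03], [-82.01, 121.73], [-58.28, 71.71], [-173.87, 95.51], [-174.79, -0.11], [-173.66, 173.66]. Speed limits (degrees/s): [136.94, 136.94, 172.46, 180, 180, 180].

### API

Orientations are given as a 3x3 rotation matrix whose columns are the frame's x, y, z axes.
In Python, from cell import ctrl gives the robot as it stands.
- The arm moves only by the tool servo_tool, never from a script. Its argument "targets" is a list of rows, each an object of numbers: "wx", "wy", "wz": the turn, a rotation vector about the tool's x, y, z in degrees; "x", "y", "z": the shift along the tool's x, y, z in mm; "hand": the closure, from -1 (fully open) to 1 (shut), so that 0 is half open. In form: [{"wx": .., "wy": .., "wz": .., "x": .., "y": .., "z": .., "hand": ..}, ...]. A call has exactly 5 rows; each row shifts and turns the commanded pose from where the row before left it, along the tool's axes as they then stand; what a row does not reach is not made up. A row lasts 1/8 s, in which the tool goes at most 62.5 mm and 10.7 degrees, less where a joint would pass 70% of its speed; a pose out of reach is approached as far as the arm can. A call with a gripper value outside its range is refused whole. The fingers move at their own pace and stop on an object; the grip force is fixed at half the most. Time passes only in rows, so rows that do not move let the fingers close, or fill a call up. It gives the time, the measured TCP pose, the force, the opening and the grip force at its end, in the units of the state.
- ctrl.state(): the state, without advancing time (a new reading comes with each control period).
- ctrl.read_camera(name): name is "scene" or "top"; returns a dict with "img" (400x640x3 uint8, red, green, blue), "range_z" (400x640 float32, m along the optical axis (not along the pixel's ray), 0 where there is no reading), "vfov" (degrees; the focal length in pixels is half the picture's height over the tangent of half this angle, whatever the lens; pixels are square), "cx", "cy" (the principal point, pixels), "k1" (the pictures are not rectified: a ray, as slopes to the right and down, at radius r is drawn at 1 + k1 r^2 times it, then the intrinsics apply), "R" (3x3) and "t" (3): a world point X has camera coordinates R X + t. Camera axes: x right, y down, z forward; pixel columns grow to the right and rows downward; lengths in m; the calibration is good to about 2 mm. A picture is of the moment at which its call begins.
- ctrl.job_done(): hands the job in; it is judged then, once.
The state is a dict: "time_s": time; "q": joint angles; "qvel": joint speeds; "effort": joint torques, N m; "position": TCP position; "tcp_rot": TCP orientation; "ft_force": force on the tool from outside, world axes, zero at the start; "torque": the same for the moment, N m; "opening": finger opening in m; "grasp_force": force on a finger pad.
Only numpy, scipy, OpenCV 4.12 (cv2) and the standard library are available. Lean on these libraries where they do the work, as an engineer would, in place of code of your own. Each camera call takes 0.05 s, during which the arm holds its last target. There are 200 camera calls.

## Working session

There is one attempt and no reset: what is moved stays moved. The work goes in short steps, Python scripts to look and compute and a tool call to move; the robot and the scene stay as the last step left them, time stands still between calls to the robot, and variables do not carry over. Pictures are saved under pics/ and viewed, at most 10 in all, crops included, and the job is handed in when it is done.

Besides the shell and the picture viewer there is one more tool, called after "Emit:" in YAML: its name, and indented under it one key for each argument. servo_tool: Moves the arm, as the interface text tells. Its arguments: {"type":"object","properties":{"targets":{"type":"array","items":{"type":"object","properties":{"wx":{"type":"number"},"wy":{"type":"number"},"wz":{"type":"number"},"x":{"type":"number"},"y":{"type":"number"},"z":{"type":"number"},"hand":{"type":"number"}}}}},"required":["targets"]}

```bash
mkdir -p pics; ls; cat > h.py <<'E'
import numpy as np, cv2
from cell import ctrl
def cam(n):
    c=ctrl.read_camera(n); c['R']=np.array(c['R']); c['t']=np.array(c['t'])
    f=200/np.tan(np.radians(c['vfov'])/2); c['K']=np.array([[f,0,c['cx']],[0,f,c['cy']],[0,0,1.]]); c['d']=np.array([c['k1'],0,0,0,0.]); return c
def rays(c,uv):
    s=cv2.undistortPointsIter(np.array(uv,float).reshape(-1,1,2),c['K'],c['d'],None,None,(3,50,1e-9)).reshape(-1,2)
    return np.c_[s,np.ones(len(s))]
def onplane(c,uv,z):
    d=rays(c,uv)@c['R']; o=-c['R'].T@c['t']; return o+d*((z-o[2])/d[:,2])[:,None]
def pts(c,uv):  # by depth
    uv=np.array(uv,int).reshape(-1,2); z=c['range_z'][uv[:,1],uv[:,0]]
    return (rays(c,uv)*z[:,None]-c['t'])@c['R']
def proj(c,X):
    return cv2.projectPoints(np.array(X,float).reshape(-1,1,3),cv2.Rodrigues(c['R'])[0],c['t'],c['K'],c['d'])[0].reshape(-1,2)
E
python3 - <<'E'
from h import *
for n in('scene','top'):
    c=cam(n); cv2.imwrite(f'pics/{n}0.png',c['img'][:,:,::-1]); print(n,c['vfov'],c['k1'],-c['R'].T@c['t'],c['R'][2], (c['range_z']>0).mean())
s=ctrl.state(); print(s['position'],np.round(s['tcp_rot'],3),ctrl.grasp_offset,s['opening'])
E
```

```text
pics
scene 44.285032626876934 -0.13786657820867332 [1.0041803  0.30850356 1.2435225 ] [-0.42361655 -0.27319207 -0.86366377] 0.99605078125
top 42.52282766246623 0.024055275628507337 [ 0.23732176 -0.00737601  1.65461818] [ 0.15539819 -0.00996691 -0.98780163] 0.9961015625
[ 0.2668497  -0.61948458  0.20095585] [[-0.918 -0.396 -0.001]
 [-0.396  0.918  0.001]
 [ 0.     0.002 -1.   ]] -0.0187 0.08529450142506571
```

View pics/scene0.png

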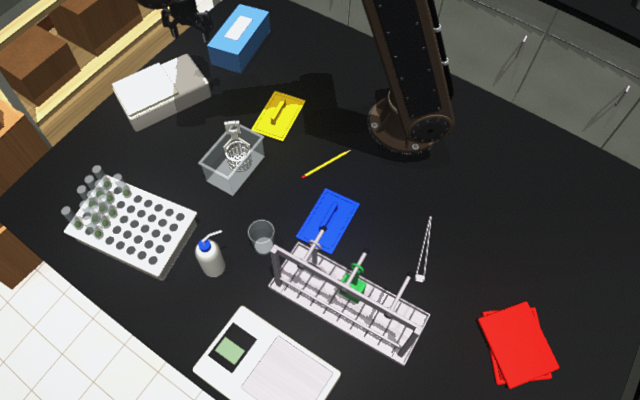

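View pics/top0.png

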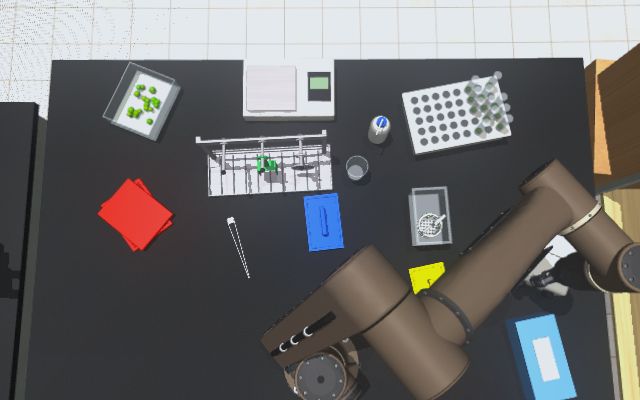

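The top view shows the tub with the white basket at about (430,215), the blue lid at (323,222), the yellow look-alike at (428,278), the stand's pegs at about x = 222, 262 and 302 (scoop in the middle), the beaker at (357,168) and the bottle at (379,128). I need a crop to find the free peg.

```bash
python3 - <<'E'
from h import *
a=cv2.imread('pics/top0.png'); b=cv2.imread('pics/scene0.png')
A=cv2.resize(a[120:205,190:350],(800,425),interpolation=cv2.INTER_CUBIC)[:, :480+320]
A=cv2.resize(A,(480,255));
A=cv2.resize(a[120:205,190:350],None,fx=3.4,fy=3.4,interpolation=cv2.INTER_CUBIC)
C=cv2.resize(a[175:260,400:460],None,fx=3.4,fy=3.4,interpolation=cv2.INTER_CUBIC)
B=cv2.resize(b[215:360,255:440],None,fx=2,fy=2,interpolation=cv2.INTER_CUBIC)
D=cv2.resize(b[110:200,190:275],None,fx=3.2,fy=3.2,interpolation=cv2.INTER_CUBIC)
P=np.zeros((600,800,3),np.uint8); P[:A.shape[0],:A.shape[1]]=A; P[:C.shape[0],550:550+C.shape[1]]=C
P[300:300+B.shape[0],:B.shape[1]]=B; P[300:300+D.shape[0],400:400+D.shape[1]]=D
cv2.imwrite('pics/crop1.png',P)
c=cam('top'); s=cam('scene')
# blue lid: plate top at 13mm above bench
for n,c in(('top',c),('scene',s)):
    hsv=cv2.cvtColor(c['img'],cv2.COLOR_RGB2HSV)
    m=cv2.inRange(hsv,(110,150,80),(130,255,255)); k,l,st,ce=cv2.connectedComponentsWithStats(m)
    for i in range(1,k):
        if st[i,4]>400:
            r=cv2.minAreaRect(np.argwhere(l==i)[:,::-1].astype(np.float32)); box=onplane(c,cv2.boxPoints(r),.013)
            print(n,ce[i],st[i,4],box.mean(0).round(4),np.linalg.norm(np.diff(box[:3],axis=0),axis=1).round(3),np.degrees(np.arctan2(*(box[1]-box[0])[[1,0]])).round(1),np.degrees(np.arctan2(*(box[2]-box[1])[[1,0]])).round(1))
    # tall points in region of stand and tub
    v,u=np.mgrid[0:400,0:640]; uv=np.c_[u.ravel(),v.ravel()]; X=pts(c,uv)
    np.save(f'pics/{n}.npy',X.reshape(400,640,3))
    ok=(X[:,2]>.19)&(X[:,2]<.26)&(X[:,0]>.5)&(X[:,0]<1.1)&(X[:,1]>-.15)&(X[:,1]<.5)
    print(n,'bar pts',ok.sum(),X[ok].min(0).round(3),X[ok].max(0).round(3))
    if ok.sum()>10:
        Y=X[ok]; h=Y[:,2]<.232; Y=Y[h]
        for y in np.arange(-.15,.5,.03):
            q=Y[abs(Y[:,1]-y)<.015]
            if len(q): print(round(y,2),len(q),np.percentile(q[:,0],[5,50,95]).round(3))
E
```

```text
top bar pts 1113 [ 0.549 -0.019  0.192] [0.678 0.353 0.246]
-0.03 14 [0.66  0.664 0.674]
0.0 58 [0.658 0.661 0.676]
0.03 55 [0.604 0.658 0.664]
0.06 119 [0.596 0.642 0.667]
0.09 47 [0.653 0.656 0.661]
0.12 47 [0.652 0.654 0.659]
0.15 102 [0.597 0.648 0.658]
0.18 80 [0.597 0.649 0.66 ]
0.21 53 [0.647 0.65  0.656]
0.24 45 [0.646 0.648 0.653]
0.27 115 [0.585 0.641 0.656]
0.3 40 [0.642 0.644 0.651]
0.33 65 [0.641 0.644 0.658]
0.36 22 [0.641 0.647 0.658]
scene [328.25338142 219.40036069] 2218 [ 0.4395 -0.0119  0.013 ] [0.194 0.123] -172.0 90.5
scene bar pts 2047 [ 0.549 -0.021  0.191] [0.681 0.352 0.244]
-0.03 26 [0.662 0.676 0.68 ]
0.0 125 [0.661 0.668 0.68 ]
0.03 91 [0.609 0.665 0.667]
0.06 238 [0.601 0.651 0.67 ]
0.09 89 [0.656 0.662 0.664]
0.12 84 [0.655 0.661 0.662]
0.15 167 [0.594 0.653 0.663]
0.18 162 [0.603 0.654 0.664]
0.21 89 [0.65  0.656 0.658]
0.24 90 [0.648 0.655 0.656]
0.27 230 [0.59  0.643 0.66 ]
0.3 86 [0.645 0.651 0.653]
0.33 113 [0.645 0.651 0.662]
0.36 45 [0.644 0.658 0.662]
```

View pics/crop1.png

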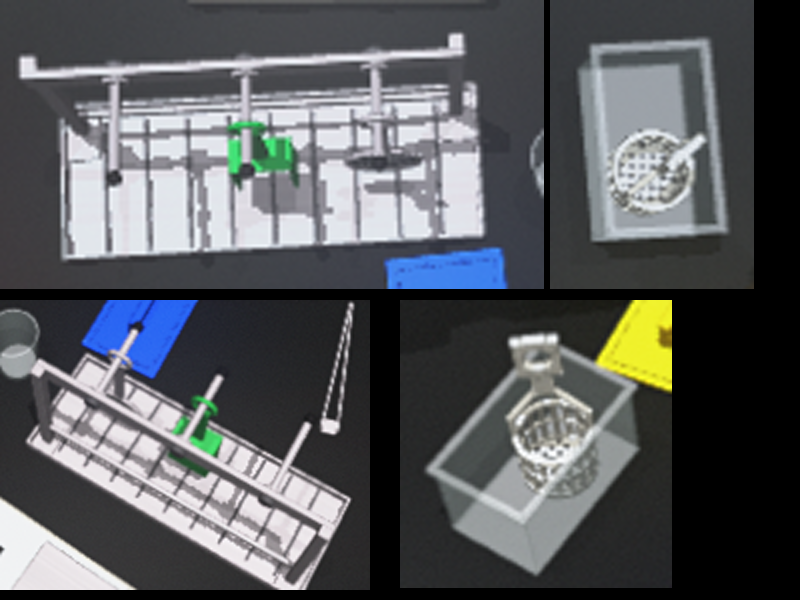

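The crop settles it: the free peg is the left one in the top view. It is bare, with its tip at about top (223,172). The scoop hangs on the middle peg (262,165) and the strainer on the right peg (302,167). The lid is the blue one at top (323,222), not the yellow look-alike at (428,278). Next I'll measure the poses.

```bash
python3 - <<'E'
from h import *
T=np.load('pics/top.npy'); S=np.load('pics/scene.npy')
I={'top':cv2.imread('pics/top0.png'),'scene':cv2.imread('pics/scene0.png')}
def rect(P):
    r=cv2.minAreaRect(P[:,:2].astype(np.float32)); b=cv2.boxPoints(r); e=[b[1]-b[0],b[2]-b[1]]; i=int(np.linalg.norm(e[1])>np.linalg.norm(e[0]))
    return np.round(b.mean(0),4),[round(float(np.linalg.norm(x)),4) for x in e],round(float(np.degrees(np.arctan2(e[i][1],e[i][0]))),1),len(P)
def box(P,x0,x1,y0,y1,z0,z1): return P[(P[...,0]>x0)&(P[...,0]<x1)&(P[...,1]>y0)&(P[...,1]<y1)&(P[...,2]>z0)&(P[...,2]<z1)]
for n,P in(('top',T),('scene',S)):
    print(n)
    h=cv2.cvtColor(I[n],cv2.COLOR_BGR2HSV); m=(cv2.inRange(h,(105,120,60),(130,255,255))>0)
    L=P[m]; L=box(L,.33,.56,-.12,.1,.0,.06)
    pl=L[L[:,2]<.02]; gr=L[L[:,2]>.035]
    print('lid plate',rect(pl),np.median(pl[:,2])); print('grip',rect(gr))
    X=box(P,.3,.6,-.42,-.15,.092,.108); print('rim',rect(X)) 
    X=box(P,.3,.6,-.42,-.15,.165,.215); print('head',rect(X),X.min(0).round(3),X.max(0).round(3),X.mean(0).round(4))
    X=box(P,.3,.6,-.42,-.15,.187,.215); print('headtop',rect(X),X.mean(0).round(4))
    X=box(P,.62,.69,.03,.32,.226,.236); a=np.polyfit(X[:,1],X[:,0],1); print('bar top',a,'x at .167',np.polyval(a,.167),X[:,2].mean())
    X=box(P,.5,.7,-.04,.37,.195,.24); print('upr y',X[:,1].min(),X[:,1].max())
    X=box(P,.53,.642,.24,.32,.2,.26); 
    for x in np.arange(.545,.64,.01):
        q=X[abs(X[:,0]-x)<.005]
        if len(q): print('  peg',round(x,3),len(q),q[:,1].mean().round(4),q[:,1].min().round(4),q[:,1].max().round(4),q[:,2].max().round(4),X[:,0].min().round(4) )
E
```

```text
top
lid plate (array([ 0.4417, -0.0094], dtype=float32), [0.1154, 0.1825], 5.9, 1763) 0.012807355707376906
grip (array([ 0.4396, -0.0084], dtype=float32), [0.014, 0.0872], 5.8, 123)
rim (array([ 0.4465, -0.339 ], dtype=float32), [0.1091, 0.1763], 2.6, 522)
head (array([ 0.4214, -0.3403], dtype=float32), [0.0408, 0.008], -47.5, 50) [ 0.407 -0.355  0.166] [ 0.437 -0.325  0.202] [ 0.4201 -0.3389  0.1917]
headtop (array([ 0.4214, -0.3403], dtype=float32), [0.0408, 0.008], -47.5, 42) [ 0.4207 -0.3398  0.1954]
bar top [-0.04391304  0.65980073] x at .167 0.6524672476525766 0.23025980086644746
upr y -0.018976598869246356 0.3528857885145078
  peg 0.545 3 0.2718 0.2694 0.2747 0.2389 0.5487
  peg 0.555 17 0.2716 0.2662 0.278 0.2436 0.5487
  peg 0.565 9 0.2717 0.2686 0.2757 0.2393 0.5487
  peg 0.575 10 0.273 0.2698 0.2761 0.2392 0.5487
  peg 0.585 9 0.2733 0.2709 0.2766 0.2385 0.5487
  peg 0.595 9 0.2738 0.2704 0.2772 0.2336 0.5487
  peg 0.605 9 0.2748 0.2719 0.279 0.2317 0.5487
  peg 0.615 12 0.2755 0.2724 0.2791 0.2271 0.5487
  peg 0.625 9 0.276 0.2734 0.2789 0.2276 0.5487
  peg 0.635 10 0.277
[... 467 characters left out ...]
], dtype=float32), [0.0399, 0.0131], -54.7, 66) [ 0.4229 -0.3435  0.1948]
bar top [-0.03940835  0.66075998] x at .167 0.6541787848261245 0.23019209139671096
upr y -0.020986921286294098 0.3522749871858058
  peg 0.545 3 0.2685 0.2656 0.2725 0.2403 0.5495
  peg 0.555 22 0.2712 0.2642 0.2769 0.2424 0.5495
  peg 0.565 23 0.2712 0.2664 0.2757 0.243 0.5495
  peg 0.575 20 0.2716 0.2677 0.2761 0.2404 0.5495
  peg 0.585 19 0.2721 0.2681 0.2762 0.235 0.5495
  peg 0.595 21 0.2728 0.2679 0.2772 0.2325 0.5495
  peg 0.605 20 0.2733 0.2686 0.2779 0.2312 0.5495
  peg 0.615 20 0.2739 0.2695 0.2783 0.2293 0.5495
  peg 0.625 19 0.2746 0.2702 0.2784 0.2275 0.5495
  peg 0.635 20 0.2749 0.2703 0.2814 0.2256 0.5495
```

```bash
cat >> h.py <<'E'
def go(x,y,z,yaw):
    s=ctrl.state(); p=np.array(s['position']); R=np.array(s['tcp_rot']); cy=np.degrees(np.arctan2(R[1,1],R[0,1]))
    a=np.radians(yaw); Y=np.array([np.cos(a),np.sin(a)]); X=np.array([-Y[1],Y[0]]); d=np.array([x,y])-p[:2]
    print('t',s['time_s'],'pos',p.round(4),'yaw',round(cy,2),'tilt',R[:2,2].round(4),'open',round(s['opening'],4),'gf',round(s['grasp_force'],2),'F',np.round(s['ft_force'],1))
    print(' turn wz',round(-(yaw-cy),2),'then x %.1f y %.1f z %.1f mm'%(1e3*d@X,1e3*d@Y,1e3*(p[2]-z)))
E
python3 -c "
from h import *
go(.4215,-.342,.25,131.5)"
```

```text
t 0.2 pos [ 0.2669 -0.6196  0.2012] yaw 113.31 tilt [-0.0005  0.0009] open 0.0854 gf 0.0 F [ 0.2  0.6 -0.3]
 turn wz -18.19 then x -299.7 y 105.5 z -48.8 mm
```

Emit:
servo_tool:
  targets:
    - {"wz":-9.1,"z":-25,"hand":-1}
    - {"wz":-9.1,"z":-25,"hand":-1}
    - {"x":-50,"y":17.5,"hand":-1}
    - {"x":-50,"y":17.5,"hand":-1}
    - {"x":-50,"y":17.5,"hand":-1}

```text
schema error: expected keys wx, wy, wz, x, y, z, hand
```

Emit:
servo_tool:
  targets:
    - {"x":-50,"y":17.5,"hand":-1}
    - {"x":-50,"y":17.5,"hand":-1}
    - {"x":-50,"y":17.5,"hand":-1}
    - {"hand":-1}
    - {"hand":-1}

```text
schema error: expected keys wx, wy, wz, x, y, z, hand
```

```bash
python3 - <<'E'
from h import *
go(.4215,-.342,.165,131.5)
for n in('top','scene'):
    c=cam(n); uv=proj(c,[[.4215,-.342,.19]])[0].astype(int); cv2.imwrite(f'pics/{n}1.png',c['img'][:,:,::-1]); print(uv)
    v,u=np.mgrid[0:400,0:640]; P=pts(c,np.c_[u.ravel(),v.ravel()]).reshape(400,640,3)
    b=cv2.cvtColor(c['img'],cv2.COLOR_RGB2HSV)
    m=(P[...,2]>.186)&(P[...,2]<.2)&(np.hypot(P[...,0]-.4215,P[...,1]+.342)<.026)
    X=P[m]; print(n,len(X), X.mean(0).round(4) if len(X) else '')
    if len(X)>10: print(cv2.minAreaRect(X[:,:2].astype(np.float32)*1000))
a=cv2.imread('pics/scene1.png')[90:210,170:300]
cv2.imwrite('pics/crop2.png',cv2.resize(a,None,fx=4,fy=4,interpolation=cv2.INTER_CUBIC))
E
```

```text
t 0.2 pos [ 0.2669 -0.6196  0.2012] yaw 113.31 tilt [-0.0005  0.0009] open 0.0854 gf 0.0 F [ 0.2  0.6 -0.3]
 turn wz -18.19 then x -299.7 y 105.5 z 36.2 mm
[439 219]
top 37 [ 0.4209 -0.3402  0.1948]
((421.45428466796875, -340.8842468261719), (7.5532917976379395, 38.71802520751953), 40.4850959777832)
[232 123]
scene 68 [ 0.423  -0.3432  0.1948]
((422.31103515625, -343.7498474121094), (13.373089790344238, 40.215599060058594), 37.89514923095703)
```

View pics/crop2.png

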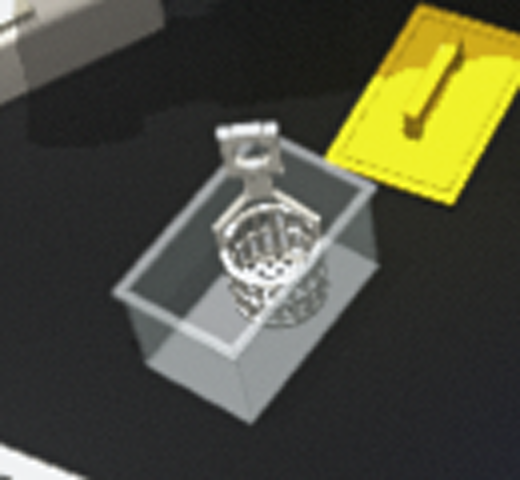

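All keys are needed in every row, so the arm has not moved. The picture shows the basket's head plate clear above the tub, at about (250,145) in the crop.

Emit:
servo_tool:
  targets:
    - {"wx":0,"wy":0,"wz":-8.5,"x":0,"y":0,"z":-25,"hand":-1}
    - {"wx":0,"wy":0,"wz":-8.5,"x":0,"y":0,"z":-25,"hand":-1}
    - {"wx":0,"wy":0,"wz":0,"x":-50,"y":18,"z":0,"hand":-1}
    - {"wx":0,"wy":0,"wz":0,"x":-50,"y":18,"z":0,"hand":-1}
    - {"wx":0,"wy":0,"wz":0,"x":-50,"y":18,"z":0,"hand":-1}

```text
time_s: 0.92
position: [0.347, -0.4803, 0.2518]
tcp_rot: [[-0.763, -0.646, 0.0], [-0.646, 0.763, -0.0], [-0.0, -0.0, -1.0]]
ft_force: [1.2, -1.0, 0.8]
opening: 0.0855
grasp_force: 0.0
```

Emit:
servo_tool:
  targets:
    - {"wx":0,"wy":0,"wz":0,"x":-50,"y":18,"z":0,"hand":-1}
    - {"wx":0,"wy":0,"wz":0,"x":-50,"y":18,"z":0,"hand":-1}
    - {"wx":0,"wy":0,"wz":0,"x":-40,"y":15,"z":0,"hand":-1}
    - {"wx":0,"wy":0,"wz":0,"x":0,"y":0,"z":0,"hand":-1}
    - {"wx":0,"wy":0,"wz":0,"x":0,"y":0,"z":0,"hand":-1}

```text
time_s: 1.55
position: [0.4203, -0.3522, 0.2519]
tcp_rot: [[-0.762, -0.648, 0.0], [-0.648, 0.762, -0.0], [0.0, -0.0, -1.0]]
ft_force: [-0.7, 0.3, 0.4]
opening: 0.0851
grasp_force: 0.0
```

```bash
python3 -c "
from h import *
go(.4217,-.3422,.168,130.2)"
```

```text
t 1.55 pos [ 0.4203 -0.3522  0.2519] yaw 130.36 tilt [ 0.0001 -0.0001] open 0.0851 gf 0.0 F [-0.7  0.3  0.4]
 turn wz 0.16 then x -7.5 y 6.7 z 83.9 mm
```

Emit:
servo_tool:
  targets:
    - {"wx":0,"wy":0,"wz":0,"x":-7.5,"y":6.7,"z":0,"hand":-1}
    - {"wx":0,"wy":0,"wz":0,"x":0,"y":0,"z":40,"hand":-1}
    - {"wx":0,"wy":0,"wz":0,"x":0,"y":0,"z":30,"hand":-1}
    - {"wx":0,"wy":0,"wz":0,"x":0,"y":0,"z":20,"hand":-1}
    - {"wx":0,"wy":0,"wz":0,"x":0,"y":0,"z":0,"hand":-1}

```text
time_s: 2.17
position: [0.4202, -0.3422, 0.1604]
tcp_rot: [[-0.763, -0.646, -0.003], [-0.646, 0.763, 0.001], [0.002, 0.003, -1.0]]
ft_force: [-0.1, 0.1, -0.1]
opening: 0.0853
grasp_force: 0.0
```

Emit:
servo_tool:
  targets:
    - {"wx":0,"wy":0,"wz":0,"x":0,"y":0,"z":0,"hand":1}
    - {"wx":0,"wy":0,"wz":0,"x":0,"y":0,"z":0,"hand":1}
    - {"wx":0,"wy":0,"wz":0,"x":0,"y":0,"z":0,"hand":1}
    - {"wx":0,"wy":0,"wz":0,"x":0,"y":0,"z":0,"hand":1}
    - {"wx":0,"wy":0,"wz":0,"x":0,"y":0,"z":0,"hand":1}

```text
time_s: 2.8
position: [0.4226, -0.343, 0.1633]
tcp_rot: [[-0.762, -0.647, 0.002], [-0.647, 0.762, -0.002], [-0.001, -0.003, -1.0]]
ft_force: [0.5, -1.3, 4.4]
opening: 0.0344
grasp_force: 59.1
```

Emit:
servo_tool:
  targets:
    - {"wx":0,"wy":0,"wz":0,"x":0,"y":0,"z":0,"hand":1}
    - {"wx":0,"wy":0,"wz":0,"x":0,"y":0,"z":0,"hand":1}
    - {"wx":0,"wy":0,"wz":0,"x":0,"y":0,"z":0,"hand":1}
    - {"wx":0,"wy":0,"wz":0,"x":0,"y":0,"z":0,"hand":1}
    - {"wx":0,"wy":0,"wz":0,"x":0,"y":0,"z":-5,"hand":1}

```text
time_s: 3.42
position: [0.4214, -0.342, 0.1669]
tcp_rot: [[-0.763, -0.647, -0.0], [-0.647, 0.763, 0.001], [-0.0, 0.001, -1.0]]
ft_force: [-1.2, 0.6, -1.2]
opening: 0.0339
grasp_force: 59.8
```

Emit:
servo_tool:
  targets:
    - {"wx":0,"wy":0,"wz":0,"x":0,"y":0,"z":-20,"hand":1}
    - {"wx":0,"wy":0,"wz":0,"x":0,"y":0,"z":-35,"hand":1}
    - {"wx":0,"wy":0,"wz":0,"x":0,"y":0,"z":-40,"hand":1}
    - {"wx":0,"wy":0,"wz":0,"x":0,"y":0,"z":-30,"hand":1}
    - {"wx":0,"wy":0,"wz":0,"x":0,"y":0,"z":-15,"hand":1}

```text
time_s: 4.05
position: [0.4219, -0.3423, 0.3084]
tcp_rot: [[-0.763, -0.647, 0.002], [-0.647, 0.763, -0.0], [-0.001, -0.002, -1.0]]
ft_force: [0.1, -0.5, -1.7]
opening: 0.0339
grasp_force: 59.9
```

```bash
python3 - <<'E'
from h import *
go(.46,.265,.30,92.7)
T=[]
for n in('top','scene'):
    c=cam(n); uv=proj(c,[[.4215,-.342,.23]])[0].astype(int); a=c['img'][max(uv[1]-75,0):uv[1]+75,max(0,uv[0]-65):uv[0]+65,::-1]; T.append(cv2.resize(a,(390,int(390*a.shape[0]/a.shape[1]))))
h=min(t.shape[0] for t in T); cv2.imwrite('pics/crop3.png',np.hstack([t[:h] for t in T]))
E
```

```text
t 4.05 pos [ 0.4219 -0.3423  0.3084] yaw 130.31 tilt [ 0.0018 -0.0004] open 0.0339 gf 59.89 F [ 0.1 -0.5 -1.7]
 turn wz 37.61 then x -66.6 y 604.8 z 8.4 mm
```

View pics/crop3.png

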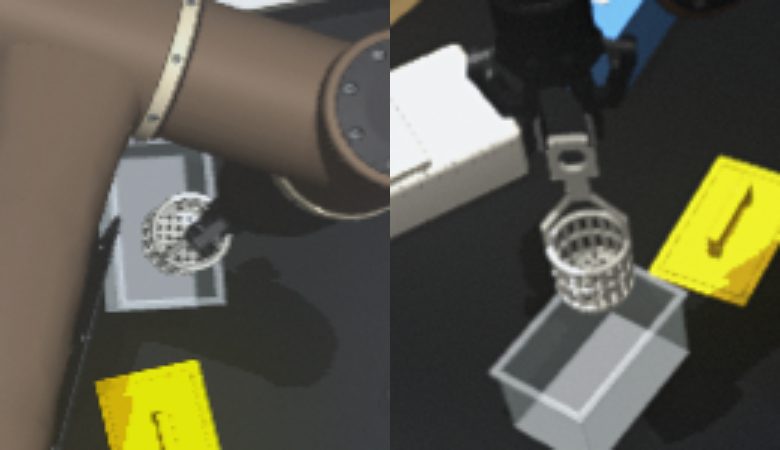

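Emit:
servo_tool:
  targets:
    - {"wx":0,"wy":0,"wz":9.4,"x":0,"y":0,"z":0,"hand":1}
    - {"wx":0,"wy":0,"wz":9.4,"x":0,"y":0,"z":0,"hand":1}
    - {"wx":0,"wy":0,"wz":9.4,"x":0,"y":0,"z":0,"hand":1}
    - {"wx":0,"wy":0,"wz":9.4,"x":0,"y":0,"z":0,"hand":1}
    - {"wx":0,"wy":0,"wz":0,"x":-6,"y":40,"z":0,"hand":1}

```text
time_s: 4.78
position: [0.425, -0.3024, 0.3041]
tcp_rot: [[-0.999, -0.042, -0.004], [-0.042, 0.999, 0.001], [0.004, 0.002, -1.0]]
ft_force: [-0.2, 0.9, -1.9]
opening: 0.034
grasp_force: 60.2
```

Emit:
servo_tool:
  targets:
    - {"wx":0,"wy":0,"wz":0,"x":-6,"y":50,"z":0,"hand":1}
    - {"wx":0,"wy":0,"wz":0,"x":-6,"y":50,"z":0,"hand":1}
    - {"wx":0,"wy":0,"wz":0,"x":-6,"y":50,"z":0,"hand":1}
    - {"wx":0,"wy":0,"wz":0,"x":-6,"y":50,"z":0,"hand":1}
    - {"wx":0,"wy":0,"wz":0,"x":-6,"y":50,"z":0,"hand":1}

```text
time_s: 5.4
position: [0.443, -0.0493, 0.3052]
tcp_rot: [[-0.999, -0.047, -0.002], [-0.047, 0.999, -0.0], [0.002, 0.0, -1.0]]
ft_force: [1.2, -0.2, -1.2]
opening: 0.0341
grasp_force: 59.9
```

Emit:
servo_tool:
  targets:
    - {"wx":0,"wy":0,"wz":0,"x":-6,"y":50,"z":0,"hand":1}
    - {"wx":0,"wy":0,"wz":0,"x":-6,"y":50,"z":0,"hand":1}
    - {"wx":0,"wy":0,"wz":0,"x":-6,"y":50,"z":0,"hand":1}
    - {"wx":0,"wy":0,"wz":0,"x":-6,"y":50,"z":0,"hand":1}
    - {"wx":0,"wy":0,"wz":0,"x":-6,"y":50,"z":0,"hand":1}

```text
time_s: 6.02
position: [0.4612, 0.2017, 0.3051]
tcp_rot: [[-0.999, -0.048, -0.002], [-0.048, 0.999, -0.001], [0.002, -0.001, -1.0]]
ft_force: [0.3, -0.3, -1.5]
opening: 0.0338
grasp_force: 59.9
```

```bash
python3 - <<'E'
from h import *
go(.46,.267,.25,92.7)
E
```

```text
t 6.025 pos [0.4612 0.2017 0.3051] yaw 92.72 tilt [-0.002  -0.0013] open 0.0338 gf 59.95 F [ 0.3 -0.3 -1.5]
 turn wz 0.02 then x -1.9 y 65.3 z 55.1 mm
```

Emit:
servo_tool:
  targets:
    - {"wx":0,"wy":0,"wz":0,"x":0,"y":35,"z":25,"hand":1}
    - {"wx":0,"wy":0,"wz":0,"x":0,"y":30,"z":25,"hand":1}
    - {"wx":0,"wy":0,"wz":0,"x":0,"y":0,"z":5,"hand":1}
    - {"wx":0,"wy":0,"wz":0,"x":0,"y":0,"z":0,"hand":1}
    - {"wx":0,"wy":0,"wz":0,"x":0,"y":0,"z":0,"hand":1}

```text
time_s: 6.65
position: [0.4592, 0.2646, 0.2522]
tcp_rot: [[-0.999, -0.047, 0.0], [-0.047, 0.999, 0.0], [-0.0, 0.0, -1.0]]
ft_force: [-1.1, 0.4, -1.7]
opening: 0.0341
grasp_force: 60.0
```

```bash
python3 - <<'E'
from h import *
go(.46,.267,.25,92.7)
p=ctrl.state()['position']
c=cam('scene'); g=proj(c,[[p[0],p[1],p[2]+.01],[.556,.2715,.234],[.646,.2755,.215]]); print(g.round(1))
u0,v0=(g[0]-[35,45]).astype(int); print(u0,v0)
a=c['img'][v0:v0+90,u0:u0+100,::-1]; cv2.imwrite('pics/crop4.png',cv2.resize(a,None,fx=6,fy=6,interpolation=cv2.INTER_CUBIC))
v,u=np.mgrid[0:400,0:640]; P=pts(c,np.c_[u.ravel(),v.ravel()]).reshape(400,640,3)
hsv=cv2.cvtColor(c['img'],cv2.COLOR_RGB2HSV)
m=(hsv[...,2]>110)&(hsv[...,1]<60)&(abs(P[...,0]-p[0])<.03)&(abs(P[...,1]-p[1])<.03)&(P[...,2]>.2)
X=P[m]; print(len(X),X.min(0).round(4),X.max(0).round(4),np.median(X,0).round(4))
for z in np.arange(.2,.3,.004):
    q=X[abs(X[:,2]-z)<.002]
    if len(q): print(z.round(3),len(q),q[:,1].min().round(4),q[:,1].max().round(4),q[:,0].mean().round(4))
E
```

```text
t 6.65 pos [0.4592 0.2646 0.2522] yaw 92.67 tilt [0.0005 0.0003] open 0.0341 gf 60.04 F [-1.1  0.4 -1.7]
 turn wz -0.03 then x -0.9 y 2.3 z 2.2 mm
[[429.9 235. ]
 [409.8 275. ]
 [389.8 311.6]]
394 189
156 [0.4346 0.2389 0.2005] [0.4876 0.2929 0.7196] [0.4599 0.2631 0.2505]
0.2 3 0.2408 0.2842 0.4606
0.204 6 0.245 0.2874 0.4605
0.208 9 0.2472 0.2832 0.4582
0.212 8 0.2525 0.2821 0.4603
0.216 10 0.2515 0.2759 0.46
0.22 4 0.2558 0.2679 0.4624
0.224 4 0.2579 0.263 0.4637
0.228 6 0.2568 0.2689 0.4623
0.232 5 0.2579 0.266 0.4622
0.236 2 0.2569 0.2599 0.4619
0.24 1 0.259 0.259 0.4628
0.248 17 0.256 0.2819 0.4586
0.252 14 0.2549 0.2748 0.4594
0.256 2 0.2547 0.2756 0.4565
0.26 1 0.2542 0.2542 0.4624
0.264 1 0.2532 0.2532 0.4616
0.28 1 0.2582 0.2582 0.4603
0.284 34 0.2483 0.2796 0.458
0.288 19 0.2488 0.2805 0.4603
```

View pics/crop4.png

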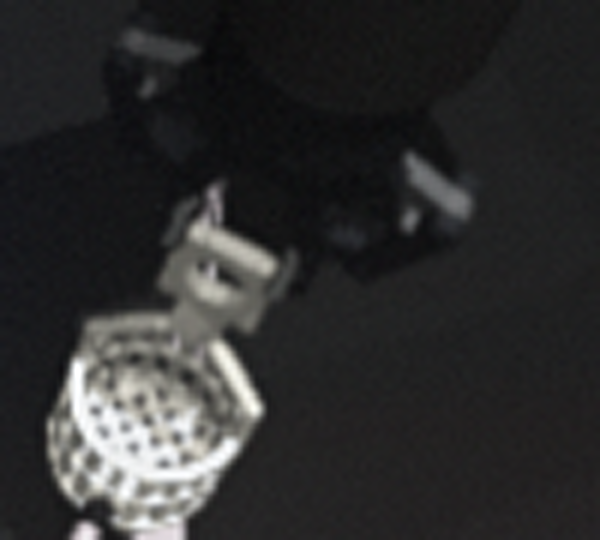

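The crop shows the plate gripped squarely, with the eye open at about (210,270) and the basket upright. The eye is about 13 mm above the TCP.

Emit:
servo_tool:
  targets:
    - {"wx":0,"wy":0,"wz":0,"x":-15,"y":2.3,"z":15,"hand":1}
    - {"wx":0,"wy":0,"wz":0,"x":-20,"y":0,"z":16,"hand":1}
    - {"wx":0,"wy":0,"wz":0,"x":-25,"y":0,"z":0,"hand":1}
    - {"wx":0,"wy":0,"wz":0,"x":-10,"y":0,"z":0,"hand":1}
    - {"wx":0,"wy":0,"wz":0,"x":0,"y":0,"z":0,"hand":1}

```text
time_s: 7.32
position: [0.5294, 0.2704, 0.2201]
tcp_rot: [[-0.999, -0.046, -0.001], [-0.046, 0.999, -0.0], [0.001, -0.0, -1.0]]
ft_force: [-0.7, -0.9, -0.3]
opening: 0.0335
grasp_force: 59.9
```

```bash
python3 - <<'E'
from h import *
go(.535,.2705,.221,92.7)
p=ctrl.state()['position']; T=[]
for n in('scene','top'):
    c=cam(n); g=proj(c,[[p[0],p[1],p[2]+.0133],[.556,.2715,.234]]); print(g.round(1))
    u0,v0=(g.mean(0)-[33,45]).astype(int); print(u0,v0)
    T.append(cv2.resize(c['img'][v0:v0+90,u0:u0+66,::-1],None,fx=6,fy=6,interpolation=cv2.INTER_CUBIC))
    v,u=np.mgrid[0:400,0:640]; P=pts(c,np.c_[u.ravel(),v.ravel()]).reshape(400,640,3)
    hsv=cv2.cvtColor(c['img'],cv2.COLOR_RGB2HSV)
    m=(hsv[...,2]>110)&(hsv[...,1]<60)&(abs(P[...,0]-p[0])<.012)&(abs(P[...,1]-p[1])<.023)&(P[...,2]>.2)&(P[...,2]<.3)
    X=P[m]; print(n,np.percentile(X[:,2],[90,95,100]).round(4)); q=X[X[:,2]>p[2]+.025]; print(len(q),q.min(0),q.max(0))
    m=(hsv[...,2]<90)&(P[...,0]>.549)&(P[...,0]<.563)&(abs(P[...,1]-.2715)<.012)&(P[...,2]>.222)&(P[...,2]<.25); q=P[m]; print('ball',len(q),q.min(0) if len(q) else '',q.max(0) if len(q) else '')
cv2.imwrite('pics/crop5.png',np.hstack(T))
E
```

```text
t 7.325 pos [0.5294 0.2704 0.2201] yaw 92.63 tilt [-0.0006 -0.0005] open 0.0335 gf 59.89 F [-0.7 -0.9 -0.3]
 turn wz -0.07 then x -5.6 y -0.2 z -0.9 mm
[[415.  265.5]
 [409.8 275. ]]
379 225
scene [0.2549 0.2561 0.2575]
63 [0.52317625 0.25336053 0.24647164] [0.53320313 0.28716339 0.25745413]
ball 25 [0.55071268 0.26426136 0.23525713] [0.56047054 0.27683197 0.24372837]
[[223.5 181.1]
 [223.3 171.9]]
190 131
top [0.2532 0.2581 0.26  ]
10 [0.5215866  0.26257859 0.24530323] [0.52673801 0.27660008 0.26001751]
ball 0
```

View pics/crop5.png

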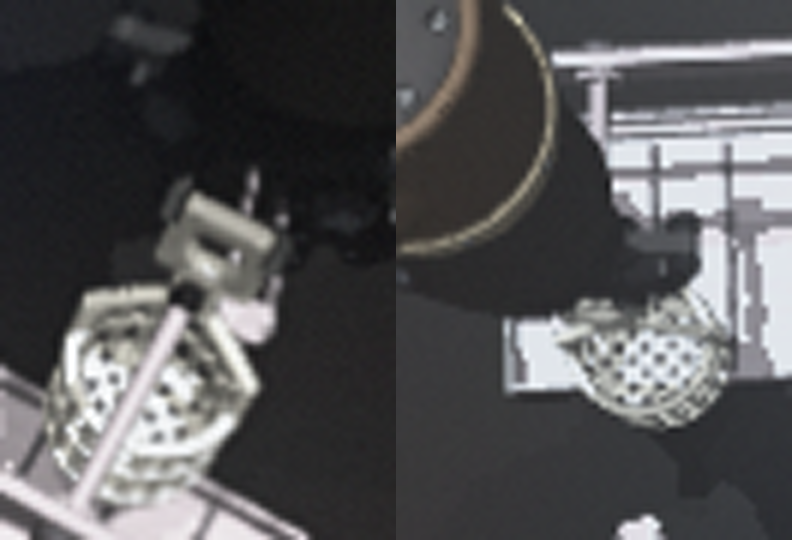

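The ball lies right in front of the eye (ball at (183,297), eye at (215,245) in the left crop). I'm threading it slowly.

Emit:
servo_tool:
  targets:
    - {"wx":0,"wy":0,"wz":0,"x":0,"y":-0.6,"z":-2.5,"hand":1}
    - {"wx":0,"wy":0,"wz":0,"x":-14,"y":0,"z":0,"hand":1}
    - {"wx":0,"wy":0,"wz":0,"x":-14,"y":0,"z":0,"hand":1}
    - {"wx":0,"wy":0,"wz":0,"x":-12,"y":0,"z":2,"hand":1}
    - {"wx":0,"wy":0,"wz":0,"x":0,"y":0,"z":0,"hand":1}

```text
time_s: 8.05
position: [0.5695, 0.2718, 0.2203]
tcp_rot: [[-0.999, -0.046, -0.001], [-0.046, 0.999, -0.001], [0.001, -0.001, -1.0]]
ft_force: [1.0, -0.4, -0.6]
opening: 0.0338
grasp_force: 59.9
```

```bash
python3 - <<'E'
from h import *
go(.6,.2733,.203,92.7)
E
```

```text
t 8.05 pos [0.5695 0.2718 0.2203] yaw 92.65 tilt [-0.0011 -0.0009] open 0.0338 gf 59.94 F [ 1.  -0.4 -0.6]
 turn wz -0.05 then x -30.5 y 0.0 z 17.3 mm
```

Emit:
servo_tool:
  targets:
    - {"wx":0,"wy":0,"wz":0,"x":-10,"y":0,"z":2,"hand":1}
    - {"wx":0,"wy":0,"wz":0,"x":-11,"y":0,"z":3,"hand":1}
    - {"wx":0,"wy":0,"wz":0,"x":-10,"y":0,"z":3,"hand":1}
    - {"wx":0,"wy":0,"wz":0,"x":0,"y":0,"z":5,"hand":1}
    - {"wx":0,"wy":0,"wz":0,"x":0,"y":0,"z":2,"hand":1}

```text
time_s: 8.68
position: [0.6009, 0.2736, 0.2069]
tcp_rot: [[-0.999, -0.047, 0.002], [-0.047, 0.999, 0.0], [-0.002, 0.0, -1.0]]
ft_force: [3.4, 0.1, 4.3]
opening: 0.0339
grasp_force: 61.9
```

Emit:
servo_tool:
  targets:
    - {"wx":0,"wy":0,"wz":0,"x":0,"y":0,"z":1,"hand":1}
    - {"wx":0,"wy":0,"wz":0,"x":0,"y":0,"z":1,"hand":1}
    - {"wx":0,"wy":0,"wz":0,"x":0,"y":0,"z":0,"hand":1}
    - {"wx":0,"wy":0,"wz":0,"x":0,"y":0,"z":0,"hand":1}
    - {"wx":0,"wy":0,"wz":0,"x":0,"y":0,"z":0,"hand":1}

```text
time_s: 9.3
position: [0.6011, 0.2737, 0.2066]
tcp_rot: [[-0.999, -0.048, 0.004], [-0.048, 0.999, 0.001], [-0.004, 0.001, -1.0]]
ft_force: [4.7, -1.1, 6.7]
opening: 0.0335
grasp_force: 63.8
```

It's resting on the peg, with 6.7 N upward. Releasing.

Emit:
servo_tool:
  targets:
    - {"wx":0,"wy":0,"wz":0,"x":0,"y":0,"z":-1.5,"hand":1}
    - {"wx":0,"wy":0,"wz":0,"x":0,"y":0,"z":0,"hand":0}
    - {"wx":0,"wy":0,"wz":0,"x":0,"y":0,"z":0,"hand":-0.5}
    - {"wx":0,"wy":0,"wz":0,"x":0,"y":0,"z":0,"hand":-0.8}
    - {"wx":0,"wy":0,"wz":0,"x":0,"y":0,"z":0,"hand":-0.8}

```text
time_s: 9.93
position: [0.5995, 0.2735, 0.2055]
tcp_rot: [[-0.999, -0.047, -0.001], [-0.047, 0.999, -0.0], [0.001, -0.0, -1.0]]
ft_force: [0.1, 0.2, -0.7]
opening: 0.0769
grasp_force: 0.0
```

```bash
python3 - <<'E'
from h import *
go(.6,.2733,.3,92.7)
T=[]
for n in('scene','top'):
    c=cam(n); g=proj(c,[[.6,.273,.19]])
    u0,v0=(g[0]-[45,45]).astype(int); print(u0,v0)
    T.append(cv2.resize(c['img'][v0:v0+90,u0:u0+90,::-1],None,fx=4.4,fy=4.4,interpolation=cv2.INTER_CUBIC))
cv2.imwrite('pics/crop6.png',np.hstack(T))
E
```

```text
t 9.925 pos [0.5995 0.2735 0.2055] yaw 92.71 tilt [-0.0006 -0.0003] open 0.0769 gf 0.0 F [ 0.1  0.2 -0.7]
 turn wz 0.01 then x -0.4 y -0.2 z -94.5 mm
352 252
181 115
```

View pics/crop6.png

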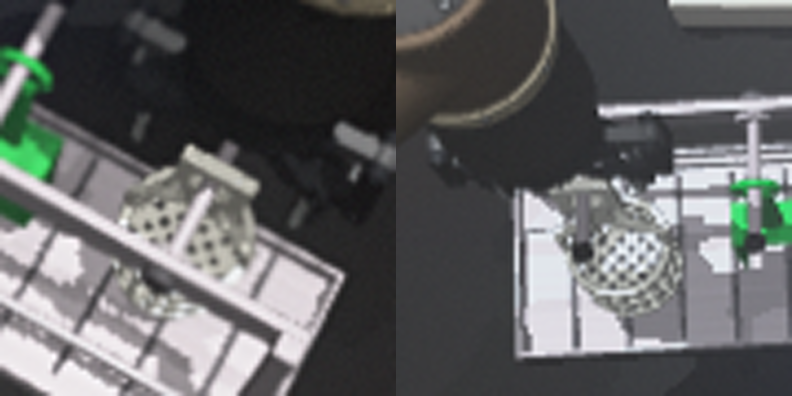

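The picture shows the peg through the eye, the ball out in front (right crop (583,248)), and the basket hanging upright and released. I'm retreating straight up.

Emit:
servo_tool:
  targets:
    - {"wx":0,"wy":0,"wz":0,"x":0,"y":0,"z":-15,"hand":-0.8}
    - {"wx":0,"wy":0,"wz":0,"x":0,"y":0,"z":-30,"hand":-0.8}
    - {"wx":0,"wy":0,"wz":0,"x":0,"y":0,"z":-50,"hand":-0.8}
    - {"wx":0,"wy":0,"wz":0,"x":30,"y":0,"z":0,"hand":-0.5}
    - {"wx":0,"wy":0,"wz":-3,"x":40,"y":0,"z":0,"hand":-0.5}

```text
time_s: 10.65
position: [0.5298, 0.2703, 0.302]
tcp_rot: [[-0.995, -0.1, 0.001], [-0.1, 0.995, 0.001], [-0.001, 0.001, -1.0]]
ft_force: [-0.2, 1.0, -0.1]
opening: 0.0646
grasp_force: 0.0
```

```bash
python3 - <<'E'
from h import *
go(.441,-.0088,.15,95.6)
v,u=np.mgrid[0:400,0:640]
for n in('scene','top'):
    c=cam(n); P=pts(c,np.c_[u.ravel(),v.ravel()]).reshape(400,640,3)
    def box(x0,x1,y0,y1,z0,z1): return P[(P[...,0]>x0)&(P[...,0]<x1)&(P[...,1]>y0)&(P[...,1]<y1)&(P[...,2]>z0)&(P[...,2]<z1)]
    X=box(.57,.646,.245,.3,.231,.26); print(n,'head top',len(X),X.min(0).round(4),X.max(0).round(4))
    X=box(.3,.6,-.43,-.15,.092,.108); r=cv2.minAreaRect(X[:,:2].astype(np.float32)*1000); print('tub',r)
    X=box(.33,.55,-.08,.06,.033,.045); r=cv2.minAreaRect(X[:,:2].astype(np.float32)*1000) if len(X) else 0; print('grip',len(X),r)
E
```

```text
t 10.65 pos [0.5298 0.2703 0.302 ] yaw 95.71 tilt [0.0012 0.001 ] open 0.0646 gf 0.0 F [-0.2  1.  -0.1]
 turn wz 0.11 then x 115.6 y -269.1 z 152.0 mm
scene head top 123 [0.5703 0.2542 0.231 ] [0.6453 0.2997 0.2439]
tub ((445.81134033203125, -341.5224304199219), (179.70924377441406, 113.51329803466797), 2.4469895362854004)
grip 56 ((442.432373046875, -8.740097045898438), (86.82403564453125, 14.734970092773438), 4.505379676818848)
top head top 48 [0.5934 0.2487 0.231 ] [0.646  0.2942 0.2477]
tub ((446.55126953125, -338.2430725097656), (176.4710693359375, 109.68123626708984), 2.713078022003174)
grip 60 ((439.85382080078125, -8.367061614990234), (87.07959747314453, 13.975905418395996), 5.938065052032471)
```

Emit:
servo_tool:
  targets:
    - {"wx":0,"wy":0,"wz":0,"x":19,"y":-45,"z":0,"hand":-0.5}
    - {"wx":0,"wy":0,"wz":0,"x":19,"y":-45,"z":0,"hand":-0.5}
    - {"wx":0,"wy":0,"wz":0,"x":19,"y":-45,"z":10,"hand":-0.5}
    - {"wx":0,"wy":0,"wz":0,"x":19,"y":-45,"z":20,"hand":-0.5}
    - {"wx":0,"wy":0,"wz":0,"x":19,"y":-45,"z":30,"hand":-0.5}

```text
time_s: 11.38
position: [0.4582, 0.0358, 0.2421]
tcp_rot: [[-0.995, -0.1, 0.003], [-0.1, 0.995, 0.001], [-0.004, 0.001, -1.0]]
ft_force: [1.3, -0.5, -0.7]
opening: 0.064
grasp_force: 0.0
```

Emit:
servo_tool:
  targets:
    - {"wx":0,"wy":0,"wz":0,"x":20,"y":-44,"z":40,"hand":-0.5}
    - {"wx":0,"wy":0,"wz":0,"x":0,"y":0,"z":50,"hand":-0.5}
    - {"wx":0,"wy":0,"wz":0,"x":0,"y":0,"z":40,"hand":-0.5}
    - {"wx":0,"wy":0,"wz":0,"x":0,"y":0,"z":0,"hand":-0.5}
    - {"wx":0,"wy":0,"wz":0,"x":0,"y":0,"z":0,"hand":-0.5}

```text
time_s: 12.0
position: [0.4438, -0.0083, 0.1128]
tcp_rot: [[-0.995, -0.1, 0.002], [-0.1, 0.995, 0.0], [-0.002, -0.0, -1.0]]
ft_force: [1.2, 0.4, 0.7]
opening: 0.0642
grasp_force: 0.0
```

```bash
python3 -c "
from h import *
go(.441,-.0086,.022,95.4)"
```

```text
t 12.0 pos [ 0.4438 -0.0083  0.1128] yaw 95.74 tilt [0.0021 0.0001] open 0.0642 gf 0.0 F [1.2 0.4 0.7]
 turn wz 0.34 then x 2.8 y -0.0 z 90.8 mm
```

Emit:
servo_tool:
  targets:
    - {"wx":0,"wy":0,"wz":0.3,"x":2.8,"y":0,"z":30,"hand":-0.5}
    - {"wx":0,"wy":0,"wz":0,"x":0,"y":0,"z":30,"hand":-0.5}
    - {"wx":0,"wy":0,"wz":0,"x":0,"y":0,"z":20,"hand":-0.5}
    - {"wx":0,"wy":0,"wz":0,"x":0,"y":0,"z":10,"hand":-0.5}
    - {"wx":0,"wy":0,"wz":0,"x":0,"y":0,"z":0,"hand":-0.5}

```text
time_s: 12.62
position: [0.4403, -0.0086, 0.0217]
tcp_rot: [[-0.996, -0.095, 0.001], [-0.095, 0.996, 0.0], [-0.001, 0.0, -1.0]]
ft_force: [-0.9, 0.1, 0.1]
opening: 0.064
grasp_force: 0.0
```

Emit:
servo_tool:
  targets:
    - {"wx":0,"wy":0,"wz":0,"x":0,"y":0,"z":0,"hand":1}
    - {"wx":0,"wy":0,"wz":0,"x":0,"y":0,"z":0,"hand":1}
    - {"wx":0,"wy":0,"wz":0,"x":0,"y":0,"z":0,"hand":1}
    - {"wx":0,"wy":0,"wz":0,"x":0,"y":0,"z":0,"hand":1}
    - {"wx":0,"wy":0,"wz":0,"x":0,"y":0,"z":0,"hand":1}

```text
time_s: 13.25
position: [0.4395, -0.009, 0.021]
tcp_rot: [[-0.996, -0.094, 0.0], [-0.094, 0.996, 0.0], [-0.0, 0.0, -1.0]]
ft_force: [0.2, -0.1, -0.1]
opening: -0.0002
grasp_force: 0.0
```

Emit:
servo_tool:
  targets:
    - {"wx":0,"wy":0,"wz":0,"x":0,"y":0,"z":0,"hand":1}
    - {"wx":0,"wy":0,"wz":0,"x":0,"y":0,"z":0,"hand":1}
    - {"wx":0,"wy":0,"wz":0,"x":0,"y":0,"z":0,"hand":1}
    - {"wx":0,"wy":0,"wz":0,"x":0,"y":0,"z":0,"hand":1}
    - {"wx":0,"wy":0,"wz":0,"x":0,"y":0,"z":0,"hand":1}

```text
time_s: 13.88
position: [0.4395, -0.009, 0.021]
tcp_rot: [[-0.996, -0.094, 0.0], [-0.094, 0.996, 0.0], [-0.0, 0.0, -1.0]]
ft_force: [0.1, 0.1, 0.2]
opening: -0.0
grasp_force: 0.0
```

The fingers shut fully on nothing, so I need to look.

```bash
python3 - <<'E'
from h import *
T=[]
for n in('scene','top'):
    c=cam(n); g=proj(c,[[.44,-.009,.03]])
    u0,v0=(g[0]-[55,65]).astype(int); print(u0,v0)
    T.append(cv2.resize(c['img'][v0:v0+120,u0:u0+110,::-1],None,fx=3.6,fy=3.6,interpolation=cv2.INTER_CUBIC))
    v,u=np.mgrid[0:400,0:640]; P=pts(c,np.c_[u.ravel(),v.ravel()]).reshape(400,640,3)
    h=cv2.cvtColor(c['img'],cv2.COLOR_RGB2HSV); m=(cv2.inRange(h,(105,120,40),(130,255,255))>0)&(abs(P[...,0]-.44)<.12)&(abs(P[...,1])<.1)
    X=P[m]; pl=X[X[:,2]<.025]; print(len(pl),cv2.minAreaRect(pl[:,:2].astype(np.float32)*1000),np.percentile(X[:,2],[5,50,90,95,99]).round(3))
cv2.imwrite('pics/crop7.png',np.hstack(T))
E
```

```text
273 151
1538 ((435.9412536621094, -13.227027893066406), (191.6802978515625, 119.61470794677734), 6.123376369476318) [0.003 0.014 0.019 0.046 0.122]
268 155
813 ((394.76727294921875, -14.278118133544922), (88.05767822265625, 115.17536163330078), 6.800342559814453) [0.005 0.013 0.02  0.039 0.243]
```

View pics/crop7.png

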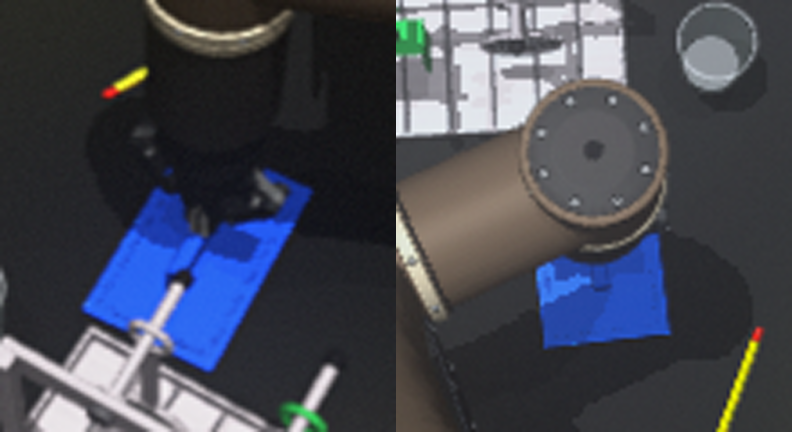

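The fingertips look to be right at the bar (left crop (198,222)), although the reading is shut with no force. I'll lift a little and see whether the lid comes along.

Emit:
servo_tool:
  targets:
    - {"wx":0,"wy":0,"wz":0,"x":0,"y":0,"z":-5,"hand":1}
    - {"wx":0,"wy":0,"wz":0,"x":0,"y":0,"z":-5,"hand":1}
    - {"wx":0,"wy":0,"wz":0,"x":0,"y":0,"z":-10,"hand":1}
    - {"wx":0,"wy":0,"wz":0,"x":0,"y":0,"z":-15,"hand":1}
    - {"wx":0,"wy":0,"wz":0,"x":0,"y":0,"z":0,"hand":1}

```text
time_s: 14.6
position: [0.4405, -0.0086, 0.0574]
tcp_rot: [[-0.996, -0.094, 0.003], [-0.094, 0.996, 0.001], [-0.003, 0.001, -1.0]]
ft_force: [-0.9, -0.1, -0.6]
opening: -0.0003
grasp_force: 0.0
```

```bash
python3 - <<'E'
from h import *
go(.44,-.009,.1,95.4)
T=[]
for n in('scene','top'):
    c=cam(n); g=proj(c,[[.44,-.009,.04]])
    u0,v0=(g[0]-[40,45]).astype(int); print(u0,v0)
    T.append(cv2.resize(c['img'][v0:v0+90,u0:u0+80,::-1],None,fx=5,fy=5,interpolation=cv2.INTER_CUBIC))
    v,u=np.mgrid[0:400,0:640]; P=pts(c,np.c_[u.ravel(),v.ravel()]).reshape(400,640,3)
    h=cv2.cvtColor(c['img'],cv2.COLOR_RGB2HSV); m=(cv2.inRange(h,(105,120,40),(130,255,255))>0)&(abs(P[...,0]-.44)<.12)&(abs(P[...,1])<.1)
    X=P[m]; print(np.percentile(X[:,2],[5,25,50,75,90]).round(3))
    d=P[(~m)&(abs(P[...,0]-.44)<.05)&(abs(P[...,1]+.009)<.06)&(P[...,2]>.025)&(P[...,2]<.12)]; print('fingers',len(d),d.min(0).round(3),d.max(0).round(3))
cv2.imwrite('pics/crop8.png',np.clip(np.hstack(T)*1.6,0,255).astype(np.uint8))
E
```

```text
t 14.6 pos [ 0.4405 -0.0086  0.0574] yaw 95.42 tilt [0.0028 0.0011] open -0.0003 gf 0.0 F [-0.9 -0.1 -0.6]
 turn wz 0.02 then x 0.5 y -0.4 z -42.6 mm
288 170
[0.004 0.012 0.014 0.016 0.019]
fingers 43 [ 0.436 -0.019  0.03 ] [0.485 0.005 0.119]
283 175
[0.006 0.011 0.014 0.017 0.02 ]Traceback (most recent call last):
  File "<stdin>", line 11, in <module>
    return umr_minimum(a, axis, None, out, keepdims, initial, where)
ValueError: zero-size array to reduction operation minimum which has no identity
```

```bash
python3 - <<'E'
from h import *
v,u=np.mgrid[0:400,0:640]
for n in('scene','top'):
    c=cam(n); P=pts(c,np.c_[u.ravel(),v.ravel()]).reshape(400,640,3)
    cv2.imwrite(f'pics/{n}9.png',c['img'][:,:,::-1])
    h=cv2.cvtColor(c['img'],cv2.COLOR_RGB2HSV)
    near=(abs(P[...,0]-.44)<.06)&(abs(P[...,1]+.009)<.05)
    for z in np.arange(.026,.12,.006):
        m=near&(abs(P[...,2]-z)<.003); q=P[m]
        if len(q): print(n,z.round(3),len(q),'x',q[:,0].min().round(3),q[:,0].max().round(3),'y',q[:,1].min().round(3),q[:,1].max().round(3),'hue',np.median(h[m],0),'px',np.c_[u[m],v[m]].mean(0).round(0))
E
```

```text
scene 0.026 4 x 0.399 0.436 y -0.007 0.037 hue [113.5 217.  163. ] px [338. 212.]
scene 0.032 6 x 0.408 0.486 y -0.009 -0.001 hue [115.  209.5 114.5] px [328. 219.]
scene 0.038 11 x 0.407 0.47 y -0.006 0.001 hue [114. 212. 119.] px [331. 215.]
scene 0.044 66 x 0.407 0.486 y -0.017 0.0 hue [114.  213.  192.5] px [327. 217.]
scene 0.05 37 x 0.417 0.478 y -0.014 -0.0 hue [113. 214. 226.] px [327. 218.]
scene 0.086 2 x 0.444 0.447 y -0.006 -0.001 hue [115.  124.5  91.5] px [330. 210.]
scene 0.092 5 x 0.444 0.451 y -0.019 0.002 hue [114. 134.  86.] px [328. 208.]
scene 0.098 8 x 0.435 0.452 y -0.019 0.005 hue [114.5  77.   62.5] px [329. 207.]
scene 0.104 17 x 0.435 0.454 y -0.019 0.007 hue [114.  38.  58.] px [330. 207.]
scene 0.11 8 x 0.445 0.452 y -0.019 0.006 hue [112.   38.5  46. ] px [329. 206.]
scene 0.116 11 x 0.444 0.453 y -0.019 0.007 hue [113.  28.  46.] px [329. 205.]
top 0.026 2 x 0.392 0.395 y -0.053 -0.008 hue [112.  193.  163.5] px [330. 236.]
top 0.032 1 x 0.404 0.404 y -0.005 -0.005 hue [113. 193. 144.] px [322. 232.]
top 0.038 1 x 0.419 0.419 y -0.012 -0.012 hue [113. 192. 162.] px [324. 227.]
top 0.044 19 x 0.396 0.419 y -0.018 -0.005 hue [113. 196. 163.] px [324. 230.]
top 0.05 14 x 0.396 0.418 y -0.018 -0.005 hue [113.  195.  164.5] px [324. 231.]
top 0.056 2 x 0.405 0.408 y -0.018 -0.011 hue [112.5 195.5 157. ] px [325. 230.]
```

By depth the shut fingertips sit about 25–30 mm above the reported TCP (lowest finger points at z ≈ 0.087 with the TCP at 0.057). So they closed just above the bar and the lid did not move. I'll open and go lower in small steps, watching the force.

Emit:
servo_tool:
  targets:
    - {"wx":0,"wy":0,"wz":0,"x":0,"y":0,"z":-30,"hand":-0.5}
    - {"wx":0,"wy":0,"wz":0,"x":0,"y":0,"z":0,"hand":-0.5}
    - {"wx":0,"wy":0,"wz":0,"x":0,"y":0,"z":30,"hand":-0.5}
    - {"wx":0,"wy":0,"wz":0,"x":0,"y":0,"z":20,"hand":-0.5}
    - {"wx":0,"wy":0,"wz":0,"x":0,"y":0,"z":15,"hand":-0.5}

```text
time_s: 15.42
position: [0.4385, -0.0093, 0.0194]
tcp_rot: [[-0.996, -0.094, -0.002], [-0.094, 0.996, -0.001], [0.002, -0.001, -1.0]]
ft_force: [0.4, 0.8, 0.3]
opening: 0.0637
grasp_force: 0.0
```

Emit:
servo_tool:
  targets:
    - {"wx":0,"wy":0,"wz":0,"x":0,"y":0,"z":5,"hand":-0.5}
    - {"wx":0,"wy":0,"wz":0,"x":0,"y":0,"z":4,"hand":-0.5}
    - {"wx":0,"wy":0,"wz":0,"x":0,"y":0,"z":3,"hand":-0.5}
    - {"wx":0,"wy":0,"wz":0,"x":0,"y":0,"z":0,"hand":-0.5}
    - {"wx":0,"wy":0,"wz":0,"x":0,"y":0,"z":0,"hand":-0.5}

```text
time_s: 16.05
position: [0.4397, -0.0089, 0.0093]
tcp_rot: [[-0.996, -0.094, 0.001], [-0.094, 0.996, 0.0], [-0.001, 0.0, -1.0]]
ft_force: [-0.3, -0.3, -0.2]
opening: 0.0638
grasp_force: 0.0
```

```bash
python3 - <<'E'
from h import *
go(.441,-.0086,.005,95.4)
v,u=np.mgrid[0:400,0:640]
c=cam('scene'); P=pts(c,np.c_[u.ravel(),v.ravel()]).reshape(400,640,3)
h=cv2.cvtColor(c['img'],cv2.COLOR_RGB2HSV)
near=(abs(P[...,0]-.445)<.02)&(abs(P[...,1]+.009)<.06)&(h[...,1]<120)
for z in np.arange(.014,.08,.006):
    m=near&(abs(P[...,2]-z)<.003); q=P[m]
    if len(q): print(z.round(3),len(q),'x',q[:,0].min().round(3),q[:,0].max().round(3),'y',np.sort(q[:,1]).round(3)[::max(1,len(q)//6)])
E
```

```text
t 16.05 pos [ 0.4397 -0.0089  0.0093] yaw 95.41 tilt [0.0006 0.0002] open 0.0638 gf 0.0 F [-0.3 -0.3 -0.2]
 turn wz 0.01 then x -1.4 y 0.2 z 4.3 mm
0.014 1 x 0.426 0.426 y [0.014]
0.05 4 x 0.441 0.455 y [-0.044 -0.042  0.025  0.031]
0.056 8 x 0.442 0.452 y [-0.052 -0.048 -0.044 -0.041  0.028  0.03   0.032  0.032]
0.062 7 x 0.442 0.451 y [-0.052 -0.048 -0.04  -0.04   0.028  0.032  0.034]
0.068 11 x 0.441 0.455 y [-0.042 -0.04  -0.039  0.026  0.027  0.03   0.031  0.031  0.032  0.033
  0.034]
0.074 9 x 0.441 0.455 y [-0.051 -0.049 -0.047 -0.043 -0.04  -0.039 -0.038  0.027  0.036]
```

The tips are still well above the plate (about 0.048 with the TCP at 0.009). I'll go down 12 mm more and close.

Emit:
servo_tool:
  targets:
    - {"wx":0,"wy":0,"wz":0,"x":-1,"y":0,"z":4,"hand":-0.5}
    - {"wx":0,"wy":0,"wz":0,"x":0,"y":0,"z":4,"hand":-0.5}
    - {"wx":0,"wy":0,"wz":0,"x":0,"y":0,"z":4,"hand":-0.5}
    - {"wx":0,"wy":0,"wz":0,"x":0,"y":0,"z":0,"hand":-0.5}
    - {"wx":0,"wy":0,"wz":0,"x":0,"y":0,"z":0,"hand":-0.5}

```text
time_s: 16.73
position: [0.4404, -0.0089, -0.0031]
tcp_rot: [[-0.996, -0.094, -0.0], [-0.094, 0.996, -0.0], [0.0, -0.0, -1.0]]
ft_force: [-0.1, -0.4, -0.8]
opening: 0.0637
grasp_force: 0.0
```

Emit:
servo_tool:
  targets:
    - {"wx":0,"wy":0,"wz":0,"x":0,"y":0,"z":0,"hand":0.3}
    - {"wx":0,"wy":0,"wz":0,"x":0,"y":0,"z":0,"hand":1}
    - {"wx":0,"wy":0,"wz":0,"x":0,"y":0,"z":0,"hand":1}
    - {"wx":0,"wy":0,"wz":0,"x":0,"y":0,"z":0,"hand":1}
    - {"wx":0,"wy":0,"wz":0,"x":0,"y":0,"z":0,"hand":1}

```text
time_s: 17.35
position: [0.4406, -0.0089, -0.0028]
tcp_rot: [[-0.996, -0.095, 0.0], [-0.095, 0.996, 0.0], [-0.0, 0.0, -1.0]]
ft_force: [-1.8, -0.1, 5.8]
opening: 0.0128
grasp_force: 59.3
```

Gripped: 59 N at 12.8 mm. Lifting.

Emit:
servo_tool:
  targets:
    - {"wx":0,"wy":0,"wz":0,"x":0,"y":0,"z":-10,"hand":1}
    - {"wx":0,"wy":0,"wz":0,"x":0,"y":0,"z":-30,"hand":1}
    - {"wx":0,"wy":0,"wz":0,"x":0,"y":0,"z":-45,"hand":1}
    - {"wx":0,"wy":0,"wz":0,"x":0,"y":0,"z":-45,"hand":1}
    - {"wx":0,"wy":0,"wz":0,"x":0,"y":0,"z":-40,"hand":1}

```text
time_s: 17.98
position: [0.4402, -0.009, 0.1691]
tcp_rot: [[-0.996, -0.094, 0.001], [-0.094, 0.996, 0.001], [-0.001, 0.0, -1.0]]
ft_force: [0.7, 0.2, -1.1]
opening: 0.0125
grasp_force: 58.6
```

Emit:
servo_tool:
  targets:
    - {"wx":0,"wy":0,"wz":0,"x":0,"y":-40,"z":0,"hand":1}
    - {"wx":0,"wy":0,"wz":0,"x":0,"y":-50,"z":0,"hand":1}
    - {"wx":0,"wy":0,"wz":0,"x":0,"y":-50,"z":0,"hand":1}
    - {"wx":0,"wy":0,"wz":0,"x":0,"y":-50,"z":0,"hand":1}
    - {"wx":0,"wy":0,"wz":0,"x":0,"y":-40,"z":0,"hand":1}

```text
time_s: 18.6
position: [0.4617, -0.2397, 0.1673]
tcp_rot: [[-0.996, -0.093, 0.0], [-0.093, 0.996, 0.0], [-0.0, 0.0, -1.0]]
ft_force: [-0.4, 0.2, -0.8]
opening: 0.0125
grasp_force: 58.7
```

```bash
cat > lid.py <<'E'
from h import *
go(.4464,-.3402,.16,92.6)
v,u=np.mgrid[0:400,0:640]; p=np.array(ctrl.state()['position']); 
for n in('scene','top'):
    c=cam(n); P=pts(c,np.c_[u.ravel(),v.ravel()]).reshape(400,640,3)
    h=cv2.cvtColor(c['img'],cv2.COLOR_RGB2HSV); m=(cv2.inRange(h,(105,120,40),(130,255,255))>0)&(abs(P[...,0]-p[0])<.13)&(abs(P[...,1]-p[1])<.1)&(P[...,2]>.05)&(P[...,2]<p[2]+.06)
    X=P[m]; z0=np.median(X[:,2]); q=X[abs(X[:,2]-z0)<.012]; r=cv2.minAreaRect(q[:,:2].astype(np.float32)*1000)
    f=np.linalg.lstsq(np.c_[q[:,:2]-p[:2],np.ones(len(q))],q[:,2],rcond=None)[0]
    print(n,len(q),'plate',r,'z',z0.round(4),'tilt',f[:2].round(3),'zc',f[2].round(4), 'max',np.percentile(X[:,2],98).round(4))
    X=P[(abs(P[...,0]-.446)<.12)&(abs(P[...,1]+.34)<.08)&(abs(P[...,2]-.1)<.006)]
    if len(X)>20: print('  tub',len(X),cv2.minAreaRect(X[:,:2].astype(np.float32)*1000))
E
python3 lid.py
```

```text
t 18.6 pos [ 0.4617 -0.2397  0.1673] yaw 95.35 tilt [0.0001 0.0002] open 0.0125 gf 58.74 F [-0.4  0.2 -0.8]
 turn wz 2.75 then x 19.9 y -99.7 z 7.3 mm
scene 1691 plate ((462.21990966796875, -238.77882385253906), (181.24948120117188, 115.58734893798828), 5.589109897613525) z 0.1842 tilt [ 0.001 -0.001] zc 0.184 max 0.2173
  tub 271 ((486.0914611816406, -370.9973449707031), (181.60296630859375, 92.71217346191406), 39.976837158203125)
top 1044 plate ((435.3815612792969, -243.32586669921875), (126.0118179321289, 112.94929504394531), 5.651119232177734) z 0.1828 tilt [-0.005 -0.002] zc 0.1824 max 0.2151
  tub 231 ((431.30718994140625, -339.9539794921875), (145.5029296875, 107.79176330566406), 2.530224323272705)
```

Emit:
servo_tool:
  targets:
    - {"wx":0,"wy":0,"wz":2.6,"x":0,"y":0,"z":0,"hand":1}
    - {"wx":0,"wy":0,"wz":0,"x":7,"y":-35,"z":0,"hand":1}
    - {"wx":0,"wy":0,"wz":0,"x":7,"y":-35,"z":0,"hand":1}
    - {"wx":0,"wy":0,"wz":0,"x":6,"y":-29.5,"z":0,"hand":1}
    - {"wx":0,"wy":0,"wz":0,"x":0,"y":0,"z":15,"hand":1}

```text
time_s: 19.32
position: [0.4472, -0.3396, 0.1527]
tcp_rot: [[-0.999, -0.047, 0.002], [-0.047, 0.999, -0.001], [-0.002, -0.001, -1.0]]
ft_force: [0.1, -0.0, -1.1]
opening: 0.0127
grasp_force: 59.1
```

Emit:
servo_tool:
  targets:
    - {"wx":0,"wy":0,"wz":0,"x":0,"y":0,"z":15,"hand":1}
    - {"wx":0,"wy":0,"wz":0,"x":0,"y":0,"z":10,"hand":1}
    - {"wx":0,"wy":0,"wz":0,"x":0,"y":0,"z":5,"hand":1}
    - {"wx":0,"wy":0,"wz":0,"x":0,"y":0,"z":0,"hand":1}
    - {"wx":0,"wy":0,"wz":0,"x":0,"y":0,"z":0,"hand":1}

```text
time_s: 19.95
position: [0.4474, -0.3382, 0.1224]
tcp_rot: [[-0.999, -0.049, 0.001], [-0.049, 0.999, -0.0], [-0.001, -0.0, -1.0]]
ft_force: [1.3, 0.9, -1.0]
opening: 0.0126
grasp_force: 59.1
```

```bash
python3 lid.py
```

```text
t 19.95 pos [ 0.4474 -0.3382  0.1224] yaw 92.83 tilt [ 0.0007 -0.0003] open 0.0126 gf 59.06 F [ 1.3  0.9 -1. ]
 turn wz 0.23 then x 1.1 y -1.9 z -37.6 mm
scene 1535 plate ((447.49365234375, -338.3468017578125), (180.5481719970703, 116.2608413696289), 2.5783591270446777) z 0.1395 tilt [ 0.001 -0.   ] zc 0.1392 max 0.172
  tub 291 ((464.41619873046875, -303.7562255859375), (95.71372985839844, 204.89105224609375), 63.00904846191406)
top 1109 plate ((431.1082763671875, -337.0838317871094), (147.6138153076172, 113.41400909423828), 2.7228333950042725) z 0.1381 tilt [-0.002  0.008] zc 0.1378 max 0.1713
  tub 53 ((411.765869140625, -303.1775817871094), (187.08221435546875, 84.8425064086914), 35.891849517822266)
```

Emit:
servo_tool:
  targets:
    - {"wx":0,"wy":0,"wz":0,"x":1.2,"y":-2.3,"z":0,"hand":1}
    - {"wx":0,"wy":0,"wz":0,"x":0,"y":0,"z":7,"hand":1}
    - {"wx":0,"wy":0,"wz":0,"x":0,"y":0,"z":7,"hand":1}
    - {"wx":0,"wy":0,"wz":0,"x":0,"y":0,"z":5,"hand":1}
    - {"wx":0,"wy":0,"wz":0,"x":0,"y":0,"z":4,"hand":1}

```text
time_s: 20.68
position: [0.4458, -0.3405, 0.0984]
tcp_rot: [[-0.999, -0.049, -0.001], [-0.049, 0.999, 0.0], [0.001, 0.0, -1.0]]
ft_force: [-0.5, 0.1, -1.1]
opening: 0.0129
grasp_force: 59.1
```

Emit:
servo_tool:
  targets:
    - {"wx":0,"wy":0,"wz":0,"x":0,"y":0,"z":3,"hand":1}
    - {"wx":0,"wy":0,"wz":0,"x":0,"y":0,"z":2,"hand":1}
    - {"wx":0,"wy":0,"wz":0,"x":0,"y":0,"z":2,"hand":1}
    - {"wx":0,"wy":0,"wz":0,"x":0,"y":0,"z":0,"hand":1}
    - {"wx":0,"wy":0,"wz":0,"x":0,"y":0,"z":0,"hand":1}

```text
time_s: 21.3
position: [0.446, -0.3406, 0.0921]
tcp_rot: [[-0.999, -0.049, 0.0], [-0.049, 0.999, -0.0], [-0.0, -0.0, -1.0]]
ft_force: [0.4, -0.1, -0.2]
opening: 0.0125
grasp_force: 59.1
```

Emit:
servo_tool:
  targets:
    - {"wx":0,"wy":0,"wz":0,"x":0,"y":0,"z":1,"hand":1}
    - {"wx":0,"wy":0,"wz":0,"x":0,"y":0,"z":1,"hand":1}
    - {"wx":0,"wy":0,"wz":0,"x":0,"y":0,"z":1,"hand":1}
    - {"wx":0,"wy":0,"wz":0,"x":0,"y":0,"z":0,"hand":1}
    - {"wx":0,"wy":0,"wz":0,"x":0,"y":0,"z":0,"hand":1}

```text
time_s: 21.92
position: [0.4459, -0.3406, 0.089]
tcp_rot: [[-0.999, -0.049, 0.0], [-0.049, 0.999, -0.0], [-0.0, -0.0, -1.0]]
ft_force: [-0.6, -0.3, -1.5]
opening: 0.0125
grasp_force: 59.1
```

Emit:
servo_tool:
  targets:
    - {"wx":0,"wy":0,"wz":0,"x":0,"y":0,"z":0.5,"hand":1}
    - {"wx":0,"wy":0,"wz":0,"x":0,"y":0,"z":0.5,"hand":1}
    - {"wx":0,"wy":0,"wz":0,"x":0,"y":0,"z":0,"hand":1}
    - {"wx":0,"wy":0,"wz":0,"x":0,"y":0,"z":0,"hand":1}
    - {"wx":0,"wy":0,"wz":0,"x":0,"y":0,"z":0,"hand":1}

```text
time_s: 22.55
position: [0.446, -0.3406, 0.0884]
tcp_rot: [[-0.999, -0.049, 0.0], [-0.049, 0.999, -0.0], [-0.0, -0.0, -1.0]]
ft_force: [-2.3, 1.9, 5.3]
opening: 0.0131
grasp_force: 59.7
```

```bash
python3 lid.py
```

```text
t 22.55 pos [ 0.446  -0.3406  0.0884] yaw 92.82 tilt [ 0.0003 -0.0002] open 0.0131 gf 59.74 F [-2.3  1.9  5.3]
 turn wz 0.22 then x -0.4 y 0.4 z -71.6 mm
scene 1491 plate ((446.26617431640625, -340.0402526855469), (182.65316772460938, 115.31829071044922), 3.252263069152832) z 0.1055 tilt [-0.    -0.001] zc 0.1053 max 0.1377
  tub 954 ((445.1053771972656, -340.62164306640625), (181.1885528564453, 114.80282592773438), 2.3883862495422363)
top 1049 plate ((429.0823059082031, -339.0208740234375), (146.45321655273438, 111.8006362915039), 3.3180408477783203) z 0.104 tilt [-0.001  0.002] zc 0.1038 max 0.1357
  tub 782 ((428.9668273925781, -339.0069580078125), (145.7416534423828, 111.99578094482422), 2.7846951484680176)
```

It's home: plate top at 0.104–0.105, level, with light contact. Releasing.

Emit:
servo_tool:
  targets:
    - {"wx":0,"wy":0,"wz":0,"x":0,"y":0,"z":0,"hand":0.5}
    - {"wx":0,"wy":0,"wz":0,"x":0,"y":0,"z":0,"hand":0}
    - {"wx":0,"wy":0,"wz":0,"x":0,"y":0,"z":0,"hand":-0.3}
    - {"wx":0,"wy":0,"wz":0,"x":0,"y":0,"z":0,"hand":-0.3}
    - {"wx":0,"wy":0,"wz":0,"x":0,"y":0,"z":0,"hand":-0.3}

```text
time_s: 23.28
position: [0.4459, -0.3406, 0.0879]
tcp_rot: [[-0.999, -0.049, -0.0], [-0.049, 0.999, 0.0], [0.0, 0.0, -1.0]]
ft_force: [0.0, -0.4, -0.6]
opening: 0.0557
grasp_force: 0.0
```

Emit:
servo_tool:
  targets:
    - {"wx":0,"wy":0,"wz":0,"x":0,"y":0,"z":-10,"hand":-0.3}
    - {"wx":0,"wy":0,"wz":0,"x":0,"y":0,"z":-30,"hand":-0.3}
    - {"wx":0,"wy":0,"wz":0,"x":0,"y":0,"z":-50,"hand":-0.3}
    - {"wx":0,"wy":0,"wz":0,"x":0,"y":0,"z":-40,"hand":-0.3}
    - {"wx":0,"wy":0,"wz":0,"x":0,"y":0,"z":0,"hand":-0.3}

```text
time_s: 23.9
position: [0.4478, -0.3416, 0.2226]
tcp_rot: [[-0.999, -0.049, 0.007], [-0.049, 0.999, -0.003], [-0.007, -0.004, -1.0]]
ft_force: [-0.7, 0.1, -0.9]
opening: 0.0554
grasp_force: 0.0
```

```bash
python3 - <<'E'
from h import *
v,u=np.mgrid[0:400,0:640]; C={}
exec(open('lid.py').read().replace('p=np.array(ctrl.state()[\'position\'])','p=np.array([.446,-.3406,.089])'))
T=[]
for n in('scene','top'):
    c=cam(n); P=pts(c,np.c_[u.ravel(),v.ravel()]).reshape(400,640,3)
    X=P[(P[...,0]>.57)&(P[...,0]<.642)&(abs(P[...,1]-.274)<.025)&(P[...,2]>.235)&(P[...,2]<.25)]; print(n,'head top',len(X),X.min(0).round(3),X.max(0).round(3))
    g=proj(c,[[.6,.273,.17],[.446,-.3406,.11]]).astype(int)
    for q in g:
        a=c['img'][max(0,q[1]-50):q[1]+50,max(0,q[0]-65):q[0]+65,::-1]; T.append(cv2.resize(a,(390,290),interpolation=cv2.INTER_CUBIC))
cv2.imwrite('pics/final.png',np.vstack([np.hstack(T[:2]),np.hstack(T[2:])]))
E
```

```text
t 23.9 pos [ 0.4478 -0.3416  0.2226] yaw 92.83 tilt [ 0.0068 -0.0032] open 0.0554 gf 0.0 F [-0.7  0.1 -0.9]
 turn wz 0.23 then x 1.3 y 1.5 z 62.6 mm
scene 1806 plate ((446.4147644042969, -341.30938720703125), (181.77462768554688, 116.77154541015625), 2.1189239025115967) z 0.1056 tilt [-0.     0.001] zc 0.1053 max 0.1386
  tub 1159 ((445.40057373046875, -341.5283508300781), (182.32406616210938, 116.40895080566406), 2.1189239025115967)
top 1577 plate ((445.8699035644531, -338.11328125), (179.77696228027344, 112.90435791015625), 3.078429937362671) z 0.1044 tilt [-0.001  0.005] zc 0.104 max 0.1382
  tub 1134 ((445.79254150390625, -338.2432556152344), (179.6165313720703, 112.89404296875), 2.811002016067505)
scene head top 100 [0.57  0.254 0.235] [0.604 0.294 0.245]
top head top 48 [0.571 0.255 0.235] [0.603 0.295 0.246]
```

View pics/final.png

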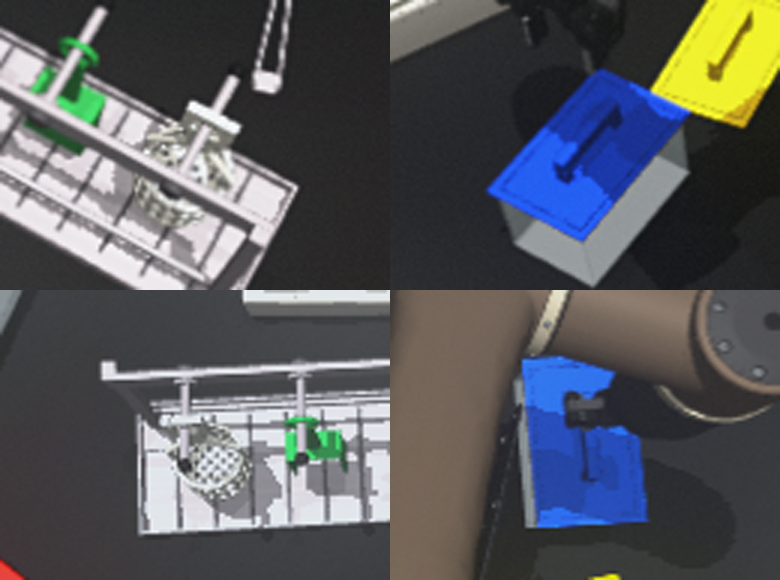

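The basket hangs upright with the peg through its eye (head plate at about x = 0.60, 45 mm in from the tip's far side). The lid sits level and fully down on the tub, which has not moved. Handing in.

```bash
python3 -c "
from cell import ctrl
print(ctrl.job_done())"
```

```text
the job is handed in; nothing more can be done
None
```

The basket hangs upright by its eye on the free peg, and the blue lid is fully down and level on the tub, which stayed where it was; the job was handed in at about 24 s, and no verdict was returned.

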